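# Hold a sawn-out door-frame piece in the zero corner of a flatbed scanner

### The job

The pry mark on the underside of the sawn-out piece of door frame (the longer wooden block, with a steel strike plate on top) is to be scanned: pick the piece up as it lies, set it flat on the glass of the open flatbed scanner and push it into the zero corner, where the arrow points, its long side flat against the long rim and either end flat against the short rim. Finish while holding it there for the scan, pressed down on the glass and against both rims at once, firmly but without forcing, and do not let go. Leave everything else where it is.

Things in the scene. Friction and masses are not known exactly. Their poses are not given: they have to be found in the camera images.
- piece_center (a point): Centre of the sawn-out door-frame piece: loose pine block 120 long (its x axis) x 50 wide (y) x 60 high (z), 0.1 to 0.3 kg, edges sharp, standing upright on the table marked face down; a flush steel strike plate lies on its top. This point is 30 above its underside and 60 from each end.
- zero_corner (a point): The scanner's zero corner, where the glass meets both rims, 66 above the table. From it the long rim runs 297 along +y and the short rim 216 along +x; the level glass lies at x 0 to 216, y 0 to 297. The rims' upright faces are only 4 high: keep fingers that hold the piece more than 4 above the glass. A black arrowhead where the rims meet points into this corner; rule marks on both rims start there.
- frame_piece: The same door-frame piece; origin at the centre of its underside, axes as above. It rubs on the glass and the rims with a friction coefficient of 0.5 to 0.7, so friction can hide part of a push.
- scanner_glass: Glass of the flatbed scanner, top 66 above the table. The scanner is a fixed, rigid, grey and white box 285 x 430 x 70 high, lid off. Origin on the table under the middle of the housing; the glass spans x -108 to 108, y -175 to 122 from it; axes as at zero_corner.
- long_rim: Rim on the -x side of the glass, for the piece's long side: upright face 4 high above the glass, flat top 34 wide, 70 above the table (origin and axes as scanner_glass).
- short_rim: Rim on the -y side of the glass, for the piece's end: upright face 4 high above the glass, flat top 40 wide, 70 above the table (origin and axes as scanner_glass).
- offcut_center (a point): Bystander: centre of a plain pine offcut 70 x 50 x 60 high, loose, no strike plate, on the table 30 above it.
- scale_bar: Bystander: loose aluminium scale 20 x 100 x 6 that lies on the glass, well away from the zero corner; origin under its centre, y along it.
- powder_jar: Bystander: loose jar, 56 across and 65 high, origin under its centre.
- torch: Bystander: loose torch standing on its lens, 94 across at the foot, 230 high, origin under its centre.
- tape_roll: Bystander: loose roll of tape lying flat, 84 across, 25 high, origin under its centre.
- brush: Bystander: loose brush lying on the table.
- screwdriver: Bystander: loose screwdriver lying on the table.
- loupe: Bystander: loose steel loupe, 38 across, 34 high, origin under its centre.
Mind the look-alikes: they are no part of the job. What is shaped like the frame_piece but pink is not meant.

How it is judged (in metres and radians):
On the way, in this order (a step that is already met when the one before it is completed fails the run):
1. the piece has been lifted clear of the table (height (world z) of piece_center above 0.085 m), for 0.1 s.
2. the piece stands flat on the glass (contact force between frame_piece and scanner_glass above 0.3 N and angle between frame_piece's own z axis and vertical below 0.06 rad), for 0.2 s.
At the end, for the whole second after the job is handed in: The piece stands still and flat on the glass in the zero corner, square to the rims within 2 degrees and within 4 mm of seated; the fingers touch it and keep 1.5 to 60 N on each rim and 0.3 to 60 N on the glass through the last second; other things moved under 15 mm (contact force between frame_piece and long_rim between 1.5 and 60 N and contact force between frame_piece and short_rim between 1.5 and 60 N and contact force between frame_piece and scanner_glass between 0.3 and 60 N and contact force between the fingers and frame_piece above 1 N and x of piece_center in the frame of zero_corner between 0.021 and 0.029 m and y of piece_center in the frame of zero_corner between 0.056 and 0.064 m and z of piece_center in the frame of zero_corner between 0.027 and 0.033 m and angle between the x axis of frame_piece and the y axis of zero_corner, either way round below 0.035 rad and angle between frame_piece's own z axis and vertical below 0.035 rad and linear speed of frame_piece below 0.01 m/s); the arm keeps its last pose, push and grip.
It fails at once if the glass was struck or loaded with more than 150 N (contact force between anything else and scanner_glass above 150 N).
It fails at once if a rim was struck or forced with more than 150 N (contact force between anything else and long_rim above 150 N or contact force between anything else and short_rim above 150 N).
It fails at once if another thing on the table or on the glass was moved by more than 15 mm (distance of any of offcut_center, scale_bar, powder_jar, torch, tape_roll, brush, screwdriver, loupe from where it was at the start of the episode above 0.015 m).
It also fails if it takes over 46 s, if anything falls off the work surface, if the arm or the gripper's body presses on something with over 40 N, if the wrist force passes 120 N, or if a joint passes its speed limit or range.

### The arm

A 6-joint arm with a two-finger parallel gripper is mounted at the origin on the work surface. World frame = base frame: x ahead of the robot, y to its left, z up, the work surface at z = 0. Lengths are in m, angles in degrees, forces in N, time in s.
With the tool pointing down it reaches from about 0.325 to 0.775 m from the base axis. Payload 5.5 kg.
Tool frame: the origin (TCP) lies midway between the tips of the shut fingers; the grasp point (between the pads) lies env.grip_point_offset behind it (env.grip_point_offset is the distance from the TCP to the grasp point, in m); z points along the fingers, y is the direction in which the jaws open and shut (so a half turn about z gives the same grasp; the last joint's range is limited). The gripper opens to 85 mm and grips with 20 to 120 N. Pads are 22 mm wide; open, the fingers measure 114 mm over their backs; the gripper's body (76 mm by 85 mm) begins 54 mm behind the grasp point. The pads swing forward as they close: fully open they stand 13 mm farther back than shut.
Start: joints at [-68.222, 5.22, 70.514, -0, 104.267, -3.249], TCP at [0.254, -0.544, 0.231] pointing down, gripper open.
Joint ranges: [-164.24, 164.24], [-49.07, 125.15], [9.68, 141.18], [-86.29, 266.29], [3.28, 154.24], [-151.56, 151.56]. Speed limits (degrees/s): [147.25, 147.25, 172.46, 180, 180, 180].

### API

Orientations are given as a 3x3 rotation matrix whose columns are the frame's x, y, z axes.
In Python, from rig import env, vision, job gives the robot as it stands. The module is installed in compiled form; this text tells all that it offers.
- The arm moves only by the tool drive_tool, never from a script. Its argument "steps" is a list of rows, each a list of 4 numbers: the shift along the world's x, y, z in cm, then the turn about the world's z in rad. In form: [[x, y, z, yaw], ...]. A call has 1 to 8 rows; each row is the pose to reach, as a shift and turn from the pose commanded when the call began; what a row does not reach only later rows make up. A row lasts 1/8 s, in which the tool goes at most 62.5 mm and 10.7 degrees, less where a joint would pass 70% of its speed; a pose out of reach is approached as far as the arm can. A call with a gripper value outside its range is refused whole. "jaw" is the finger opening in cm, from 0 to 8.54, set as the call begins (left out, the last holds). The fingers move at their own pace and stop on an object; "newtons" is the grip in N (left out, the last holds). Time passes only in rows, so rows that repeat a pose let the fingers close. It gives the time, the measured TCP pose, the force and the opening at its end, in the units of the state.
- env.get_obs(): the state, without advancing time (a new reading comes with each control period).
- vision.capture(name): name is "side" or "top"; returns (picture, depth): 420x560x3 uint8, red, green, blue; 420x560 float32, m along the optical axis (not along the pixel's ray), 0 where there is no reading.
- vision.camera_params(name): a dict with "fov_y" (degrees; the focal length in pixels is half the picture's height over the tangent of half this angle, whatever the lens; pixels are square), "cx", "cy" (the principal point, pixels), "D" ([k1, k2, p1, p2, k3] as OpenCV has them; the pictures are not rectified), "camera_from_world" (4x4, takes a point from world to camera coordinates). Camera axes: x right, y down, z forward; pixel columns grow to the right and rows downward; lengths in m; the calibration is good to about 2 mm. A picture is of the moment at which its call begins. camera_params takes no time and is no camera call.
- job.finish_job(): hands the job in, once; it reports no verdict.
Trained networks look in the newest picture that a camera, given by its name, has taken for a name from the list of things; names that differ only in an ending like _2 or _b are one class to them, and where a whole thing is asked for, a point or a joint stands for the part that bears it (a point fixed in the world has none). Each returns a list of dicts, best first, with "conf" (0 to 1); they miss things now and then, are a little off and sometimes report something else, mostly with a low value. They report only what shows in the picture. A call takes as long as a camera call. They do not tell look-alikes from the thing itself.
- vision.trace(thing, camera): "region" (420x560 bool, what is visible of it) and "extent" ([left, top, width, height] in pixels, round what is visible of it).
The state is a dict: "time": time; "q": joint angles; "joint_velocities": joint speeds; "joint_efforts": joint torques, N m; "position": TCP position; "tcp_rot": TCP orientation; "contact_force": force on the tool from outside, world axes, zero at the start; "wrist_torque": the same for the moment, N m; "width": finger opening in m.
Only numpy, scipy, OpenCV 4.12 (cv2) and the standard library are available. Lean on these libraries where they do the work, as an engineer would, in place of code of your own. Each camera call takes 0.05 s, during which the arm holds its last target. There are 200 camera calls.

## Working session

There is one attempt and no reset: what is moved stays moved. The work goes in short steps, Python scripts to look and compute and a tool call to move; the robot and the scene stay as the last step left them, time stands still between calls to the robot, and variables do not carry over. Pictures are saved under pics/ and viewed, about 8 in all and at most 12, crops included, and the job is handed in when it is done.

Besides the shell and the picture viewer there is one more tool, called after "Request:" as a command line: name --pt "numbers of a row" for each row, then --argument value for the rest. drive_tool: Moves the arm, as the interface text tells. Its arguments: {"type":"object","properties":{"steps":{"type":"array","items":{"type":"array","items":{"type":"number"}}},"jaw":{"type":"number"},"newtons":{"type":"number"}},"required":["steps"]}

```bash
mkdir -p pics
cat > h.py <<'E'
import numpy as np, cv2
from rig import env, vision, job
def K(n):
    p=vision.camera_params(n); f=210/np.tan(np.radians(p["fov_y"])/2)
    return np.array([[f,0,p["cx"]],[0,f,p["cy"]],[0,0,1]]),np.array(p["D"],float),np.array(p["camera_from_world"])
def world(n,uv,d):
    k,D,T=K(n); uv=np.asarray(uv,float).reshape(-1,1,2)
    r=cv2.undistortPointsIter(uv,k,D,None,None,(3,100,1e-10)).reshape(-1,2)
    d=np.asarray(d,float).reshape(-1,1)
    P=np.hstack([r*d,d]); return (P-T[:3,3])@T[:3,:3]
def cloud(n,dep):
    v,u=np.mgrid[:420,:560]; W=world(n,np.stack([u,v],-1).reshape(-1,2),dep.ravel()).reshape(420,560,3)
    W[dep==0]=np.nan; return W
def pix(n,P):
    k,D,T=K(n); return cv2.projectPoints(np.asarray(P,float).reshape(-1,3),cv2.Rodrigues(T[:3,:3])[0],T[:3,3],k,D)[0].reshape(-1,2)
E
python3 - <<'E'
from h import *
for n in("top","side"):
    im,d=vision.capture(n); cv2.imwrite(f"pics/{n}0.png",im[...,::-1]); np.save(f"{n}0.npy",d); np.save(f"{n}0im.npy",im)
    W=cloud(n,d)
    print(n,np.linalg.inv(K(n)[2])[:3,3].round(3))
    for t in("frame_piece","offcut_center","scanner_glass","long_rim","short_rim","scale_bar","torch","powder_jar"):
        for r in vision.trace(t,n)[:3]:
            m=r["region"]; P=W[m]; P=P[~np.isnan(P[:,0])]
            print(t,round(r["conf"],2),r["extent"],m.sum(),np.median(P,0).round(3) if len(P) else "", np.percentile(P[:,2],97).round(3) if len(P) else "")
print(env.grip_point_offset, env.get_obs())
E
```

```text
top [ 0.345 -0.168  1.125]
frame_piece 0.96 [436.8, 243.9, 54.0, 32.9] 1127 [ 0.398 -0.63   0.06 ] 0.064
frame_piece 0.85 [274.8, 175.6, 43.5, 36.3] 974 [ 0.621 -0.219  0.06 ] 0.064
offcut_center 0.84 [330.7, 240.5, 25.0, 25.0] 616 [ 0.451 -0.325  0.06 ] 0.064
scanner_glass 0.91 [62.6, 164.1, 133.7, 118.2] 9101 [0.584 0.219 0.066] 0.07
long_rim 0.75 [47.0, 231.2, 166.9, 75.5] 2618 [0.46  0.211 0.07 ] 0.074
short_rim 0.76 [170.3, 157.2, 44.0, 73.7] 1322 [0.634 0.056 0.07 ] 0.074
scale_bar 0.58 [72.1, 212.8, 44.7, 12.6] 351 [0.598 0.307 0.072] 0.076
torch 0.97 [344.2, 124.0, 47.9, 60.4] 1572 [ 0.674 -0.402  0.122] 0.229
powder_jar 0.92 [264.8, 223.2, 22.5, 23.7] 370 [ 0.512 -0.157  0.064] 0.069
side [ 0.419 -0.883  0.951]
frame_piece 0.74 [256.2, 128.1, 74.3, 39.4] 1154 [0.634 0.053 0.069] 0.073
frame_piece 0.68 [298.2, 201.1, 27.5, 54.4] 1103 [ 0.618 -0.241  0.058] 0.062
frame_piece 0.61 [231.3, 373.4, 34.9, 45.9] 1125 [ 0.4   -0.624  0.06 ] 0.063
offcut_center 0.95 [238.8, 249.1, 27.9, 42.1] 794 [ 0.453 -0.346  0.058] 0.061
scanner_glass 0.69 [221.7, 80.0, 99.7, 71.3] 3952 [0.586 0.2
[... 699 characters left out ...]
     1.04265664e+02, -3.24938305e+00]), 'joint_velocities': array([-0.06658915,  0.12519939, -0.1365991 ,  0.06461674,  0.06956764,
       -0.09153819]), 'joint_efforts': array([-7.64268698e-04, -4.58465338e+01, -4.18100739e+01, -1.27606604e-04,
        8.04862048e-04, -2.08988027e-06]), 'position': array([ 0.25382097, -0.54368806,  0.23127284]), 'tcp_rot': array([[ 9.06106629e-01,  4.23049376e-01, -3.47997022e-05],
       [ 4.23049376e-01, -9.06106630e-01, -2.38302090e-05],
       [-4.16135960e-05,  6.87071807e-06, -9.99999999e-01]]), 'contact_force': array([-0.51660055,  0.77841292,  1.18102257]), 'wrist_torque': array([-0.01772462, -0.03832156, -0.08455762]), 'width': 0.08545518245943123}
```

View pics/top0.png

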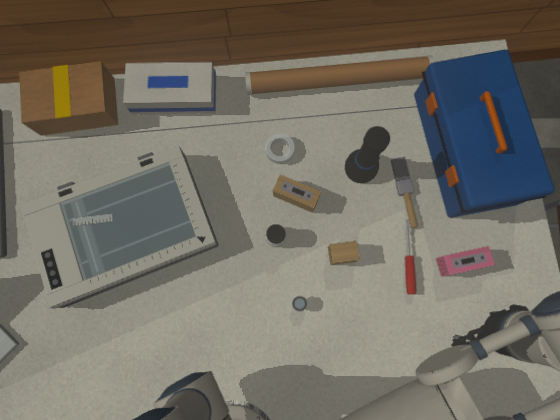

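View pics/side0.png

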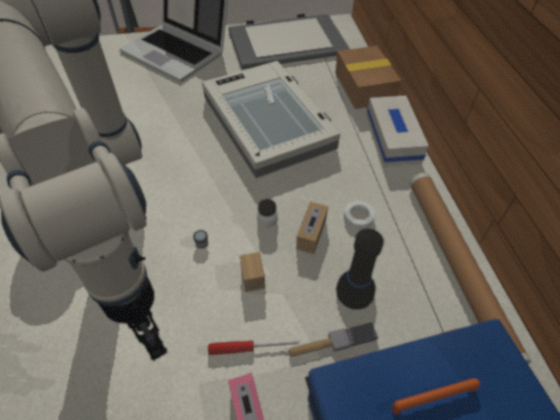

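Run:
```python
from h import *
for n in("top","side"):
    d=np.load(f"{n}0.npy"); W=cloud(n,d); im=np.load(f"{n}0im.npy")
    def rect(c,r,z0,z1):
        m=((np.hypot(W[...,0]-c[0],W[...,1]-c[1])<r)&(W[...,2]>z0)&(W[...,2]<z1)).astype(np.uint8)
        k,l,s,_=cv2.connectedComponentsWithStats(m); i=1+np.argmax(s[1:,4]); P=W[l==i]
        b=cv2.minAreaRect(P[:,:2].astype(np.float32)*1000); return b,np.median(P[:,2]),len(P)
    print(n,"piece",rect((.62,-.22),.09,.05,.08))
    print("scanner",rect((.56,.2),.30,.05,.085))
    print("offcut",rect((.451,-.325),.06,.05,.08))
    # refine scanner: project model
    np.save(f"{n}W.npy",W)
im=np.load("top0im.npy")
c=im[140:310,20:320]; cv2.imwrite("pics/crop1.png",cv2.resize(c[...,::-1],None,fx=2.6,fy=2.6,interpolation=cv2.INTER_CUBIC))
```

```text
top piece (((625.8580322265625, -222.9542999267578), (120.3350830078125, 51.18217468261719), 61.12583541870117), np.float64(0.06046922654976832), 858)
scanner (((587.982421875, 247.56410217285156), (300.25274658203125, 432.3318786621094), 16.391937255859375), np.float64(0.06813960132645273), 18781)
offcut (((453.5355224609375, -328.302734375), (50.171226501464844, 70.50782012939453), 1.4849227666854858), np.float64(0.060402744210450804), 536)
side piece (((624.3865356445312, -223.60427856445312), (122.69208526611328, 50.71038055419922), 60.95070266723633), np.float64(0.05886058179045051), 768)
scanner (((589.2529907226562, 248.3190155029297), (300.0149230957031, 438.76800537109375), 16.30026626586914), np.float64(0.0675202877070852), 8297)
offcut (((452.7837829589844, -328.6025085449219), (49.88286209106445, 71.70197296142578), 1.5319191217422485), np.float64(0.05854338575399391), 567)
```

View pics/crop1.png

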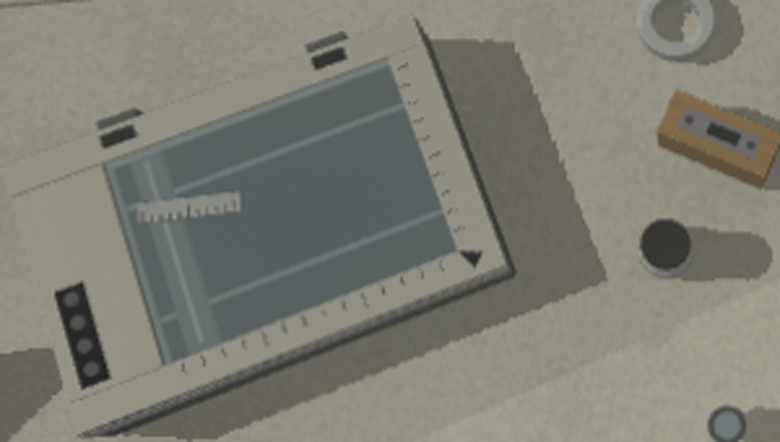

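Run:
```python
from h import *
a=np.radians(16.35); ex=np.array([np.cos(a),np.sin(a)]); ey=np.array([-ex[1],ex[0]])
z=np.array([.5271,.0471])
for n in("top","side"):
    im=np.load(f"{n}0im.npy").copy(); P=[]
    for x,y in((0,0),(.216,0),(.216,.297),(0,.297)): P.append([*(z+x*ex+y*ey),.066])
    p=pix(n,P); print(n,p.round(1)); 
    s=4; big=cv2.resize(im[...,::-1],None,fx=s,fy=s,interpolation=cv2.INTER_CUBIC)
    cv2.polylines(big,[((p+.5)*s-.5).round().astype(int)],True,(0,0,255),1)
    u,v=(p.mean(0)*s).astype(int); cv2.imwrite(f"pics/ov_{n}.png",big[v-290:v+290,u-300:u+300])
    # piece
    t=np.radians(61.05); px=np.array([np.cos(t),np.sin(t)]); py=np.array([-px[1],px[0]]);
a=cv2.imread("pics/ov_top.png");b=cv2.imread("pics/ov_side.png")
cv2.imwrite("pics/ov.png",cv2.resize(np.vstack([a[:, :]]),(600,580)))
o=env.get_obs(); g=np.array([.6255,-.2232]); print("delta cm",(g-o["position"][:2])*100)
```

```text
top [[196.  236.9]
 [168.9 162.5]
 [ 59.8 203.1]
 [ 83.4 281.1]]
side [[258.7 151.6]
 [323.2 129.7]
 [279.5  77.9]
 [220.6  95.2]]
delta cm [37.16790322 32.04880623]
```

View pics/ov.png

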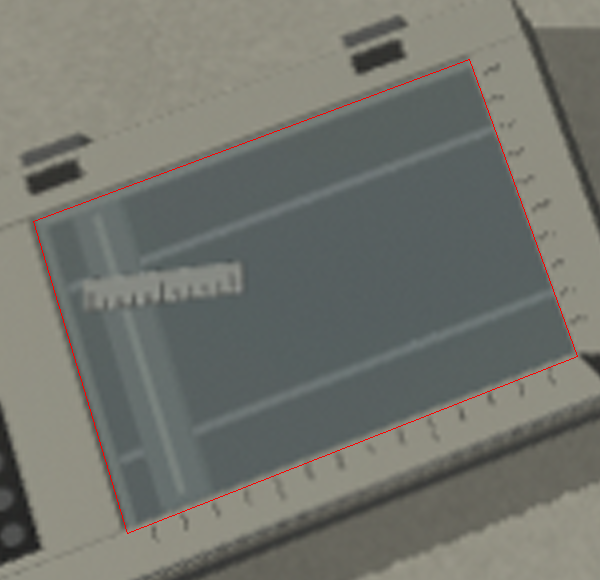

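Request:
drive_tool --pt "4.6 4 0 0.08" --pt "9.3 8 0 0.16" --pt "14 12 0 0.24" --pt "18.6 16 0 0.32" --pt "23.2 20 0 0.4" --pt "27.9 24 0 0.48" --pt "32.5 28 0 0.56" --pt "37.17 32.05 0 0.629" --jaw 8.54

```text
time: 1.9
position: [0.6268, -0.2217, 0.2315]
tcp_rot: [[0.482, 0.876, 0.0], [0.876, -0.482, -0.0], [-0.0, 0.001, -1.0]]
contact_force: [-0.1, -0.7, 0.3]
width: 0.0854
```

Request:
drive_tool --pt "0 0 0 0" --pt "0 0 0 0" --pt "0 0 -5 0" --pt "0 0 -10 0"

```text
time: 2.4
position: [0.625, -0.2251, 0.1317]
tcp_rot: [[0.486, 0.874, 0.003], [0.874, -0.486, -0.002], [-0.0, 0.003, -1.0]]
contact_force: [-0.3, -0.0, -0.3]
width: 0.0855
```

Run:
```python
from h import *
o=env.get_obs(); print(o["time"],o["position"],o["tcp_rot"][:,1],o["contact_force"])
im,d=vision.capture("side"); cv2.imwrite("pics/side1.png",cv2.resize(im[150:330,200:420,::-1],None,fx=3,fy=3))
```

```text
2.4 [ 0.62500826 -0.22506046  0.13173431] [ 0.87386323 -0.48616052  0.00331782] [-0.26083016 -0.01963664 -0.26489865]
```

View pics/side1.png

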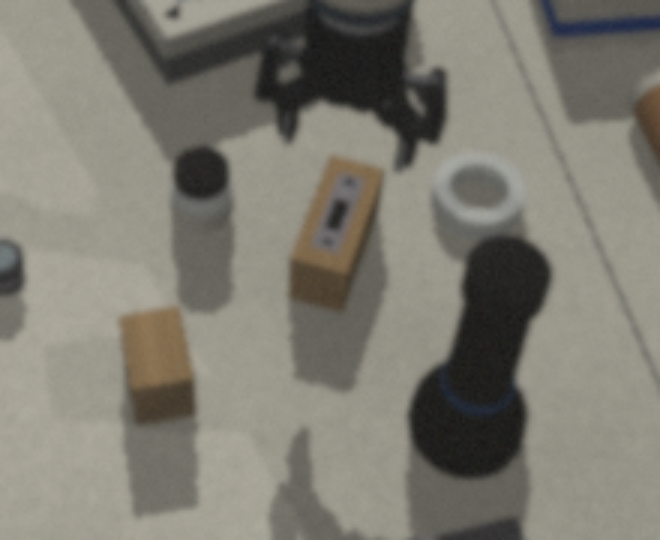

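Request:
drive_tool --pt "0 0 -4 0" --pt "0 0 -8 0" --pt "0 0 -10.5 0" --pt "0 0 -11.5 0" --pt "0 0 -11.5 0" --pt "0 0 -11.5 0"

```text
time: 3.2
position: [0.6264, -0.2239, 0.0186]
tcp_rot: [[0.484, 0.875, 0.003], [0.875, -0.484, -0.001], [0.0, 0.003, -1.0]]
contact_force: [-0.5, 0.1, 0.3]
width: 0.0855
```

Request:
drive_tool --pt "0 0 0 0" --pt "0 0 0 0" --pt "0 0 0 0" --pt "0 0 0 0" --pt "0 0 0 0" --pt "0 0 0 0" --pt "0 0 0 0" --pt "0 0 0 0" --jaw 0 --newtons 60

```text
time: 4.2
position: [0.626, -0.2233, 0.0173]
tcp_rot: [[0.484, 0.875, 0.001], [0.875, -0.484, -0.001], [0.0, 0.001, -1.0]]
contact_force: [-0.4, -0.1, 5.3]
width: 0.0497
```

Request:
drive_tool --pt "0 0 0.5 0" --pt "0 0 3 0" --pt "0 0 7 0" --pt "0 0 11 0" --pt "0 0 13 0" --pt "0 0 13 0"

```text
time: 4.95
position: [0.6261, -0.2234, 0.1473]
tcp_rot: [[0.484, 0.875, 0.002], [0.875, -0.484, -0.001], [0.0, 0.002, -1.0]]
contact_force: [0.1, -0.4, -2.6]
width: 0.0493
```

Request:
drive_tool --pt "-1.1 4.5 0 0.1" --pt "-2.2 9 0 0.2" --pt "-3.3 13.5 0 0.3" --pt "-4.4 18 0 0.4" --pt "-5.5 22.5 0 0.5" --pt "-6.6 27 0 0.6" --pt "-7.5 32 0 0.7" --pt "-8.2 35.4 0 0.79"

```text
time: 5.95
position: [0.5418, 0.1327, 0.1431]
tcp_rot: [[-0.285, 0.958, -0.005], [0.958, 0.285, -0.0], [0.001, -0.004, -1.0]]
contact_force: [-0.2, -0.1, -2.3]
width: 0.0492
```

Request:
drive_tool --pt "0 0 0 0" --pt "0 0 0 0" --pt "0 0 0 0" --pt "0 0 0 0"

```text
time: 6.45
position: [0.5437, 0.1299, 0.146]
tcp_rot: [[-0.28, 0.96, -0.0], [0.96, 0.28, -0.0], [-0.0, -0.0, -1.0]]
contact_force: [0.1, -0.2, -2.0]
width: 0.0494
```

Run:
```python
from h import *
o=env.get_obs(); print(o["time"],o["position"],o["tcp_rot"].round(4),o["contact_force"],o["width"])
im,d=vision.capture("top"); im2,d2=vision.capture("side"); 
cv2.imwrite("pics/b.png",np.vstack([cv2.resize(im[140:310,40:290,::-1],(600,408)),])); cv2.imwrite("pics/b2.png",cv2.resize(im2[40:220,180:400,::-1],(660,540)))
```

```text
6.45 [0.54368537 0.1298959  0.14596004] [[-2.795e-01  9.601e-01 -4.000e-04]
 [ 9.601e-01  2.795e-01 -1.000e-04]
 [-0.000e+00 -4.000e-04 -1.000e+00]] [ 0.1160123  -0.189846   -1.99551584] 0.04940273424989132
```

View pics/b2.png

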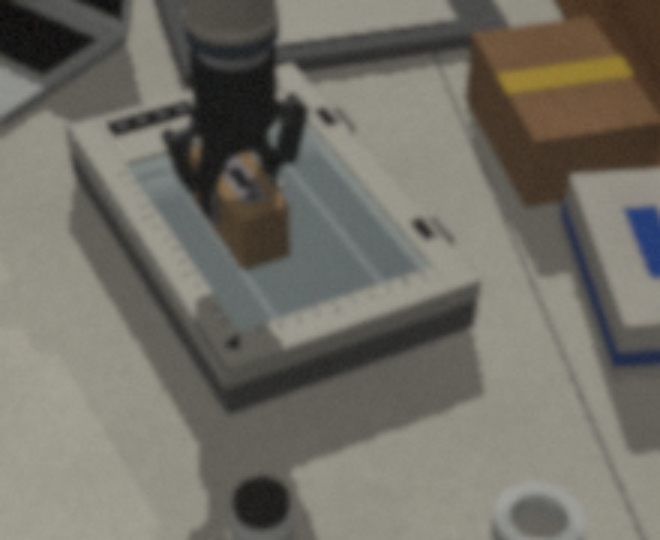

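Request:
drive_tool --pt "0 0 -2 0" --pt "0 0 -4 0" --pt "0 0 -5.2 0" --pt "0 0 -5.8 0" --pt "0 0 -6 0" --pt "0 0 -6 0" --pt "0 0 -6 0"

```text
time: 7.42
position: [0.5439, 0.1309, 0.0871]
tcp_rot: [[-0.281, 0.96, 0.001], [0.96, 0.281, 0.0], [-0.0, 0.001, -1.0]]
contact_force: [-0.4, -0.2, -2.8]
width: 0.0491
```

Request:
drive_tool --pt "0 0 -0.1 0" --pt "0 0 -0.2 0" --pt "0 0 -0.25 0" --pt "0 0 -0.25 0"

```text
time: 7.92
position: [0.5435, 0.1308, 0.0837]
tcp_rot: [[-0.281, 0.96, -0.0], [0.96, 0.281, -0.0], [-0.0, -0.0, -1.0]]
contact_force: [0.5, -0.1, -3.1]
width: 0.0494
```

Request:
drive_tool --pt "0 0 -0.05 0" --pt "0 0 -0.1 0" --pt "0 0 -0.1 0" --pt "0 0 -0.1 0"

```text
time: 8.43
position: [0.5436, 0.1308, 0.0833]
tcp_rot: [[-0.281, 0.96, 0.0], [0.96, 0.281, 0.0], [-0.0, 0.0, -1.0]]
contact_force: [-1.8, -0.5, 1.4]
width: 0.0495
```

Request:
drive_tool --pt "0 0 -0.05 0" --pt "0 0 -0.05 0" --pt "0 0 -0.05 0"

```text
time: 8.8
position: [0.5436, 0.1308, 0.0833]
tcp_rot: [[-0.281, 0.96, 0.001], [0.96, 0.281, 0.0], [-0.0, 0.001, -1.0]]
contact_force: [-4.6, -1.0, 5.4]
width: 0.0497
```

Request:
drive_tool --pt "-0.2 -0.4 0 0" --pt "-0.4 -0.8 0 0" --pt "-0.6 -1.2 0 0" --pt "-0.78 -1.59 0 0" --pt "-0.78 -1.59 0 0" --pt "-0.78 -1.59 0 0"

```text
time: 9.55
position: [0.5363, 0.1149, 0.0833]
tcp_rot: [[-0.281, 0.96, 0.002], [0.96, 0.281, 0.001], [-0.0, 0.002, -1.0]]
contact_force: [1.0, 2.7, 6.3]
width: 0.0492
```

Request:
drive_tool --pt "-0.1 -0.03 0 0" --pt "-0.15 -0.04 0 0" --pt "-0.19 -0.055 0 0" --pt "-0.19 -0.055 0 0" --pt "-0.19 -0.055 0 0"

```text
time: 10.18
position: [0.5351, 0.1142, 0.0833]
tcp_rot: [[-0.281, 0.96, 0.004], [0.96, 0.281, 0.0], [-0.001, 0.004, -1.0]]
contact_force: [4.2, 2.7, 4.7]
width: 0.0491
```

Request:
drive_tool --pt "-0.1 -0.03 0 0" --pt "-0.1 -0.03 0 0" --pt "-0.1 -0.03 0 0"

```text
time: 10.55
position: [0.535, 0.1142, 0.0834]
tcp_rot: [[-0.281, 0.96, 0.006], [0.96, 0.281, 0.001], [-0.001, 0.006, -1.0]]
contact_force: [8.3, 3.4, 3.1]
width: 0.0497
```

Request:
drive_tool --pt "-0.1 -0.03 0 0" --pt "-0.1 -0.03 0 0" --pt "-0.1 -0.03 0 0"

```text
time: 10.92
position: [0.5349, 0.1142, 0.0835]
tcp_rot: [[-0.282, 0.959, 0.008], [0.959, 0.282, 0.001], [-0.001, 0.008, -1.0]]
contact_force: [11.6, 5.0, 0.8]
width: 0.0492
```

Request:
drive_tool --pt "0 0 -0.1 0" --pt "0 0 -0.1 0" --pt "0 0 -0.1 0"

```text
time: 11.3
position: [0.5349, 0.1142, 0.0834]
tcp_rot: [[-0.282, 0.959, 0.009], [0.959, 0.282, 0.002], [-0.001, 0.009, -1.0]]
contact_force: [10.2, 4.2, 5.6]
width: 0.0494
```

Request:
drive_tool --pt "0.04 -0.14 0 0" --pt "0.06 -0.2 0 0" --pt "0.06 -0.2 0 0" --pt "0.06 -0.2 0 0"

```text
time: 11.8
position: [0.5349, 0.1142, 0.0835]
tcp_rot: [[-0.283, 0.959, 0.008], [0.959, 0.283, 0.005], [0.003, 0.009, -1.0]]
contact_force: [7.3, 11.7, 6.9]
width: 0.0495
```

Request:
drive_tool --pt "0.03 -0.1 0 0" --pt "0.06 -0.2 0 0" --pt "0.06 -0.2 0 0" --pt "0.06 -0.2 0 0"

```text
time: 12.3
position: [0.5352, 0.1131, 0.0836]
tcp_rot: [[-0.283, 0.959, 0.007], [0.959, 0.283, 0.007], [0.004, 0.009, -1.0]]
contact_force: [5.8, 14.6, 7.2]
width: 0.0495
```

Request:
drive_tool --pt "0.03 -0.1 0 0" --pt "0.06 -0.2 0 0" --pt "0.06 -0.2 0 0" --pt "0.06 -0.2 0 0"

```text
time: 12.8
position: [0.5356, 0.1118, 0.0837]
tcp_rot: [[-0.284, 0.959, 0.007], [0.959, 0.284, 0.008], [0.006, 0.009, -1.0]]
contact_force: [4.4, 16.0, 7.0]
width: 0.0493
```

Request:
drive_tool --pt "0.03 -0.1 0 0" --pt "0.03 -0.1 0 0" --pt "0.03 -0.1 0 0"

```text
time: 13.18
position: [0.5355, 0.1117, 0.0838]
tcp_rot: [[-0.284, 0.959, 0.006], [0.959, 0.284, 0.01], [0.007, 0.008, -1.0]]
contact_force: [4.1, 18.8, 8.6]
width: 0.0495
```

Request:
drive_tool --pt "0.06 -0.2 0 0" --pt "0.06 -0.2 0 0" --pt "0.06 -0.2 0 0"

```text
time: 13.55
position: [0.5356, 0.1116, 0.084]
tcp_rot: [[-0.285, 0.958, 0.005], [0.958, 0.285, 0.013], [0.011, 0.009, -1.0]]
contact_force: [0.6, 25.0, 10.4]
width: 0.0495
```

Request:
drive_tool --pt "-0.1 -0.03 -0.05 0" --pt "-0.1 -0.03 -0.05 0" --pt "-0.1 -0.03 -0.05 0"

```text
time: 13.92
position: [0.5355, 0.1116, 0.084]
tcp_rot: [[-0.285, 0.958, 0.008], [0.958, 0.285, 0.014], [0.011, 0.011, -1.0]]
contact_force: [4.0, 27.4, 10.4]
width: 0.0498
```

Request:
drive_tool --pt "-0.1 -0.03 -0.1 0" --pt "-0.2 -0.06 -0.15 0" --pt "-0.2 -0.06 -0.15 0" --pt "-0.2 -0.06 -0.15 0" --pt "-0.2 -0.06 -0.15 0"

```text
time: 14.55
position: [0.5355, 0.1115, 0.0842]
tcp_rot: [[-0.285, 0.958, 0.013], [0.958, 0.285, 0.015], [0.011, 0.017, -1.0]]
contact_force: [9.1, 27.6, 12.5]
width: 0.0494
```

Run:
```python
from h import *
o=env.get_obs(); print(o["time"],o["position"],o["tcp_rot"].round(4),o["contact_force"],o["wrist_torque"])
a=np.radians(16.35); ex=np.array([np.cos(a),np.sin(a),0]); ey=np.array([-ex[1],ex[0],0]); z=np.array([.5271,.0471,.066])
F=o["contact_force"]; print("F ex,ey",F@ex,F@ey,"tilt",o["tcp_rot"][:,2]@ex,o["tcp_rot"][:,2]@ey)
tiles=[]
for n in("top","side"):
    im,d=vision.capture(n); W=cloud(n,d); L=(W-z)@np.stack([ex,ey,[0,0,1]],1)
    m=(abs(L[...,2]-.058)<.012)&(L[...,0]>-.01)&(L[...,0]<.06)&(L[...,1]>-.02)&(L[...,1]<.14)
    hsv=cv2.cvtColor(im,cv2.COLOR_RGB2HSV); mm=m&(hsv[...,1]>70)
    for lab,k in(("all",m),("wood",mm)):
        P=L[k]; 
        if len(P)>20: print(n,lab,len(P),np.percentile(P,[2,50,98],axis=0).round(4).tolist())
    P=L[mm]; P=P[abs(P[:,2]-.06)<.006]
    if len(P)>20: c=np.linalg.lstsq(np.c_[P[:,:2],np.ones(len(P))],P[:,2],rcond=None)[0]; print("plane slope",c.round(4),len(P))
    # expected seated outline overlay
    s=6; big=cv2.resize(im[...,::-1],None,fx=s,fy=s,interpolation=cv2.INTER_CUBIC)
    for h in(0,.06):
        Q=[z+x*ex+y*ey+[0,0,h] for x,y in((0,0),(.05,0),(.05,.12),(0,.12))]; p=pix(n,Q)
        cv2.polylines(big,[((p+.5)*s).round().astype(int)],True,(0,0,255) if h else (255,0,0),1)
    u,v=(p.mean(0)*s).astype(int); tiles.append(big[max(0,v-200):v+260,max(0,u-200):u+200])
h=min(t.shape[0] for t in tiles); cv2.imwrite("pics/c.png",np.hstack([t[:h] for t in tiles]))
```

```text
14.55 [0.53545248 0.11152543 0.08417899] [[-0.2853  0.9583  0.0131]
 [ 0.9584  0.2851  0.0149]
 [ 0.0106  0.0168 -0.9998]] [ 9.14742859 27.59906883 12.47298222] [ 4.43376534 -1.45882206 -0.30761884]
F ex,ey 16.546760079990253 23.907922977818558 tilt 0.016733931607544276 0.010640539994721069
top all 482 [[0.0003, -0.0012, 0.0486], [0.0196, 0.024, 0.0608], [0.0494, 0.116, 0.065]]
top wood 338 [[0.001, -0.0014, 0.0484], [0.0152, 0.0163, 0.0605], [0.0486, 0.1166, 0.0643]]
plane slope [0.0176 0.0091 0.06  ] 311
side all 450 [[-0.0053, -0.0001, 0.0471], [0.0253, 0.0364, 0.0605], [0.0535, 0.1073, 0.0679]]
side wood 257 [[0.0006, -0.0005, 0.0467], [0.0193, 0.0191, 0.0593], [0.0498, 0.1109, 0.0641]]
plane slope [0.0299 0.0099 0.0589] 203
```

View pics/c.png

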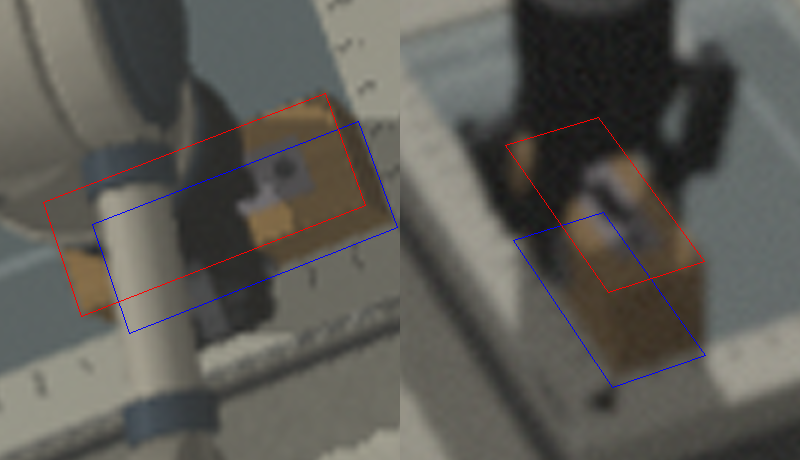

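Request:
drive_tool --pt "0 0 -0.1 0" --pt "0 0 -0.2 0" --pt "0 0 -0.2 0" --pt "0 0 -0.2 0" --newtons 90

```text
time: 15.15
position: [0.5355, 0.1115, 0.0842]
tcp_rot: [[-0.285, 0.958, 0.014], [0.958, 0.285, 0.015], [0.01, 0.018, -1.0]]
contact_force: [4.6, 27.9, 22.4]
width: 0.0491
```

Request:
drive_tool --pt "0.02 0.16 -0.1 0" --pt "0.02 0.16 -0.15 0" --pt "0.02 0.16 -0.15 0" --pt "0.02 0.16 -0.15 0"

```text
time: 15.65
position: [0.5355, 0.1118, 0.0838]
tcp_rot: [[-0.285, 0.958, 0.014], [0.959, 0.285, 0.012], [0.008, 0.016, -1.0]]
contact_force: [1.3, 23.7, 28.5]
width: 0.0492
```

Request:
drive_tool --pt "-0.05 0.15 0.15 0" --pt "-0.1 0.3 0.3 0" --pt "-0.1 0.3 0.3 0" --pt "-0.1 0.3 0.3 0"

```text
time: 16.15
position: [0.5354, 0.1118, 0.0837]
tcp_rot: [[-0.283, 0.959, 0.014], [0.959, 0.283, 0.007], [0.003, 0.016, -1.0]]
contact_force: [10.5, 13.8, 12.9]
width: 0.0488
```

Request:
drive_tool --pt "0.1 0.1 0 0" --pt "0.15 0.2 0 0" --pt "0.15 0.2 0 0" --pt "0.15 0.2 0 0"

```text
time: 16.65
position: [0.5355, 0.1119, 0.0836]
tcp_rot: [[-0.283, 0.959, 0.01], [0.959, 0.283, 0.003], [0.0, 0.011, -1.0]]
contact_force: [4.7, 7.2, 16.7]
width: 0.0493
```

Request:
drive_tool --pt "0 0 0.1 0" --pt "0 0 0.15 0" --pt "0 0 0.15 0"

```text
time: 17.02
position: [0.5355, 0.1119, 0.0836]
tcp_rot: [[-0.283, 0.959, 0.01], [0.959, 0.283, 0.003], [0.0, 0.01, -1.0]]
contact_force: [8.0, 7.9, 9.0]
width: 0.0492
```

Request:
drive_tool --pt "-0.1 -0.03 0 0" --pt "-0.2 -0.06 0 0" --pt "-0.2 -0.06 0 0" --pt "-0.2 -0.06 0 0"

```text
time: 17.52
position: [0.5354, 0.1119, 0.0837]
tcp_rot: [[-0.283, 0.959, 0.015], [0.959, 0.283, 0.005], [0.0, 0.015, -1.0]]
contact_force: [16.4, 9.5, 5.1]
width: 0.0488
```

Request:
drive_tool --pt "0.06 -0.2 0 0" --pt "0.09 -0.3 0 0" --pt "0.09 -0.3 0 0" --pt "0.09 -0.3 0 0"

```text
time: 18.02
position: [0.5354, 0.1118, 0.0838]
tcp_rot: [[-0.284, 0.959, 0.013], [0.959, 0.284, 0.01], [0.006, 0.015, -1.0]]
contact_force: [11.3, 19.7, 6.3]
width: 0.0492
```

Request:
drive_tool --pt "0.03 -0.1 -0.03 0" --pt "0.06 -0.2 -0.05 0" --pt "0.06 -0.2 -0.05 0" --pt "0.06 -0.2 -0.05 0" --pt "0.06 -0.2 -0.05 0" --pt "0.06 -0.2 -0.05 0"

```text
time: 18.77
position: [0.5354, 0.1117, 0.084]
tcp_rot: [[-0.285, 0.958, 0.012], [0.958, 0.285, 0.013], [0.009, 0.015, -1.0]]
contact_force: [8.1, 26.8, 10.2]
width: 0.049
```

Run:
```python
from h import *
a=np.radians(16.35); ex=np.array([np.cos(a),np.sin(a),0]); ey=np.array([-ex[1],ex[0],0]); z=np.array([.5271,.0471,.066])
for n in("top","side"):
    im,d=vision.capture(n); W=cloud(n,d); L=(W-z)@np.stack([ex,ey,[0,0,1]],1)
    hsv=cv2.cvtColor(im,cv2.COLOR_RGB2HSV)
    m=(abs(L[...,2]-.06)<.006)&(L[...,0]>-.01)&(L[...,0]<.06)&(L[...,1]>-.02)&(L[...,1]<.14)&(hsv[...,1]>70)
    P=L[m]; c=np.linalg.lstsq(np.c_[P[:,:2],np.ones(len(P))],P[:,2],rcond=None)[0]; print(n,"slope",c.round(4),np.percentile(P,[2,98],axis=0).round(4).tolist())
    W0=np.load(f"{n}W.npy")
    for t in("offcut_center","scale_bar","powder_jar","tape_roll","torch","loupe"):
        r=vision.trace(t,n)
        if r: print(t,round(r[0]["conf"],2),np.nanmedian(W[r[0]["region"]],0).round(3),np.nanmedian(W0[r[0]["region"]],0).round(3))
o=env.get_obs(); F=o["contact_force"]; print(o["time"],o["position"],"F",F@ex,F@ey,F[2],"tilt",o["tcp_rot"][:,2]@ex,o["tcp_rot"][:,2]@ey, "yaw",np.degrees(np.arctan2(o["tcp_rot"][1,0],o["tcp_rot"][0,0])))
```

```text
top slope [0.0301 0.0077 0.0594] [[0.0011, -0.0009, 0.055], [0.0485, 0.1164, 0.0643]]
offcut_center 0.94 [ 0.451 -0.326  0.06 ] [ 0.451 -0.326  0.06 ]
scale_bar 0.16 [ 0.335 -0.199  0.035] [ 0.335 -0.199  0.035]
powder_jar 0.64 [ 0.512 -0.157  0.064] [ 0.512 -0.157  0.064]
tape_roll 0.8 [ 0.762 -0.189  0.025] [ 0.763 -0.189  0.024]
torch 0.66 [ 0.673 -0.401  0.132] [ 0.674 -0.401  0.131]
loupe 0.6 [ 0.336 -0.199  0.035] [ 0.336 -0.199  0.035]
side slope [0.029  0.011  0.0587] [[0.0008, 0.0002, 0.0547], [0.0495, 0.1119, 0.0636]]
offcut_center 0.79 [ 0.453 -0.346  0.058] [ 0.453 -0.345  0.058]
scale_bar 0.2 [ 0.452 -0.343  0.058] [ 0.452 -0.342  0.058]
powder_jar 0.85 [ 0.513 -0.172  0.052] [ 0.514 -0.173  0.053]
tape_roll 0.77 [ 0.764 -0.195  0.022] [ 0.764 -0.195  0.022]
torch 0.67 [ 0.679 -0.432  0.112] [ 0.679 -0.432  0.112]
loupe 0.56 [ 0.336 -0.208  0.031] [ 0.336 -0.208  0.032]
19.475 [0.53536803 0.11173307 0.08394418] F 15.397410596958661 22.932893857044597 10.187110894792356 tilt 0.015315448076607936 0.00918954361911583 yaw 106.56104307485067
```

```bash
cat > tilt.py <<'E'
from h import *
a=np.radians(16.35); ex=np.array([np.cos(a),np.sin(a),0]); ey=np.array([-ex[1],ex[0],0]); z=np.array([.5271,.0471,.066])
for n in("top","side"):
    S=[]
    for i in range(16): im,d=vision.capture(n); S.append(np.where(d>0,d,np.nan))
    d=np.nanmean(S,0); print("frame noise",np.nanmedian(np.nanstd(S,0)))
    W=cloud(n,np.nan_to_num(d)); L=(W-z)@np.stack([ex,ey,[0,0,1]],1)
    def fit(m):
        P=L[m]
        for _ in range(6):
            c=np.linalg.lstsq(np.c_[P[:,:2],np.ones(len(P))],P[:,2],rcond=None)[0]; r=P[:,2]-np.c_[P[:,:2],np.ones(len(P))]@c; P=P[abs(r)<max(.001,2*r.std())]
        return c.round(4),len(P),r.std().round(5), P.mean(0).round(3)
    top=(abs(L[...,2]-.06)<.008)&(L[...,0]>.003)&(L[...,0]<.047)&(L[...,1]>.003)&(L[...,1]<.047)
    print(n,"top",fit(top)); 
    print("glass",fit((abs(L[...,2])<.01)&(L[...,0]>.08)&(L[...,0]<.2)&(L[...,1]>.02)&(L[...,1]<.28)))
    print("short rim",fit((abs(L[...,2]-.004)<.004)&(L[...,0]>.06)&(L[...,0]<.2)&(L[...,1]>-.035)&(L[...,1]<-.005)))
print(env.get_obs()["time"])
E
python3 tilt.py
```

```text
frame noise 0.0020217728
top top (array([0.0243, 0.0276, 0.0597]), 270, np.float64(0.00046), array([0.024, 0.023, 0.061]))
glass (array([-0.0009, -0.0003,  0.0004]), 749, np.float64(0.00044), array([0.131, 0.082, 0.   ]))
short rim (array([-0.0003,  0.0004,  0.0043]), 564, np.float64(0.00046), array([ 0.129, -0.02 ,  0.004]))
frame noise 0.0021231154
side top (array([0.0175, 0.0167, 0.0599]), 150, np.float64(0.00041), array([0.025, 0.024, 0.061]))
glass (array([-0.0007, -0.002 ,  0.0003]), 1255, np.float64(0.00043), array([0.151, 0.111, 0.   ]))
short rim (array([-0.0001, -0.0008,  0.0042]), 319, np.float64(0.00041), array([ 0.128, -0.02 ,  0.004]))
21.075
```

Request:
drive_tool --pt "0.08 0.3 0.1 0" --pt "0.17 0.67 0.15 0" --pt "0.17 0.67 0.15 0" --pt "0.17 0.67 0.15 0"

```text
time: 21.58
position: [0.5356, 0.112, 0.0835]
tcp_rot: [[-0.282, 0.959, 0.006], [0.959, 0.282, 0.001], [-0.001, 0.007, -1.0]]
contact_force: [6.1, 4.1, 8.7]
width: 0.0493
```

Request:
drive_tool --pt "0 0 0 0" --pt "0 0 0 0" --pt "0 0 0 0" --pt "0 0 0 0" --pt "0 0 0 0" --jaw 7

```text
time: 22.2
position: [0.5333, 0.1115, 0.0811]
tcp_rot: [[-0.281, 0.96, -0.0], [0.96, 0.281, -0.0], [-0.0, -0.0, -1.0]]
contact_force: [-0.2, 0.8, -0.2]
width: 0.0701
```

Request:
drive_tool --pt "0.22 0.06 -0.25 0" --pt "0.22 0.06 -0.5 0" --pt "0.22 0.06 -0.5 0" --pt "0.22 0.06 -0.5 0"

```text
time: 22.7
position: [0.5356, 0.1122, 0.0762]
tcp_rot: [[-0.281, 0.96, -0.0], [0.96, 0.281, -0.0], [0.0, -0.0, -1.0]]
contact_force: [-0.4, -0.3, 0.1]
width: 0.0701
```

Request:
drive_tool --pt "0 0 0 0" --pt "0 0 0 0" --pt "0 0 0 0" --pt "0 0 0 0" --pt "0 0 0 0" --jaw 0 --newtons 80

```text
time: 23.32
position: [0.5358, 0.1122, 0.0767]
tcp_rot: [[-0.281, 0.96, 0.001], [0.96, 0.281, 0.0], [-0.0, 0.001, -1.0]]
contact_force: [0.2, 0.1, 2.7]
width: 0.0494
```

Request:
drive_tool --pt "0 0 -0.1 0" --pt "0 0 -0.15 0" --pt "0 0 -0.15 0"

```text
time: 23.7
position: [0.5358, 0.1122, 0.0766]
tcp_rot: [[-0.281, 0.96, 0.001], [0.96, 0.281, 0.0], [-0.0, 0.001, -1.0]]
contact_force: [-2.9, -0.0, 10.0]
width: 0.0489
```

Request:
drive_tool --pt "-0.1 -0.03 0 0" --pt "-0.2 -0.06 0 0" --pt "-0.24 -0.07 0 0" --pt "-0.24 -0.07 0 0" --pt "-0.24 -0.07 0 0"

```text
time: 24.32
position: [0.5356, 0.1121, 0.0768]
tcp_rot: [[-0.281, 0.96, 0.007], [0.96, 0.281, 0.002], [-0.0, 0.007, -1.0]]
contact_force: [5.0, 2.0, 4.8]
width: 0.0492
```

Request:
drive_tool --pt "0.03 -0.1 0 0" --pt "0.06 -0.2 0 0" --pt "0.1 -0.34 0 0" --pt "0.1 -0.34 0 0" --pt "0.1 -0.34 0 0"

```text
time: 24.95
position: [0.5355, 0.112, 0.0769]
tcp_rot: [[-0.283, 0.959, 0.005], [0.959, 0.283, 0.007], [0.006, 0.007, -1.0]]
contact_force: [2.1, 14.3, 6.6]
width: 0.0493
```

Request:
drive_tool --pt "-0.08 -0.02 -0.03 0" --pt "-0.15 -0.04 -0.05 0" --pt "-0.15 -0.04 -0.05 0" --pt "-0.15 -0.04 -0.05 0"

```text
time: 25.45
position: [0.5355, 0.112, 0.077]
tcp_rot: [[-0.283, 0.959, 0.009], [0.959, 0.283, 0.008], [0.006, 0.011, -1.0]]
contact_force: [6.5, 14.8, 6.0]
width: 0.0491
```

Request:
drive_tool --pt "0.03 -0.1 -0.05 0" --pt "0.03 -0.1 -0.05 0" --pt "0.03 -0.1 -0.05 0"

```text
time: 25.82
position: [0.5355, 0.112, 0.077]
tcp_rot: [[-0.283, 0.959, 0.008], [0.959, 0.283, 0.01], [0.007, 0.011, -1.0]]
contact_force: [3.7, 19.5, 8.4]
width: 0.0491
```

```bash
python3 tilt.py
python3 - <<'E'
from h import *
o=env.get_obs(); a=np.radians(16.35); ex=np.array([np.cos(a),np.sin(a),0]); ey=np.array([-ex[1],ex[0],0])
F=o["contact_force"]; print(o["time"],o["position"],"F",F@ex,F@ey,F[2],"tilt",o["tcp_rot"][:,2]@ex,o["tcp_rot"][:,2]@ey)
E
```

```text
frame noise 0.0020211851
top top (array([0.0147, 0.0266, 0.0598]), 259, np.float64(0.00045), array([0.024, 0.022, 0.061]))
glass (array([-0.0001,  0.0002,  0.0002]), 768, np.float64(0.00042), array([0.132, 0.092, 0.   ]))
short rim (array([-0.0007,  0.0032,  0.0044]), 566, np.float64(0.00042), array([ 0.13 , -0.02 ,  0.004]))
frame noise 0.0021242057
side top (array([0.0083, 0.0172, 0.0598]), 147, np.float64(0.00046), array([0.025, 0.024, 0.06 ]))
glass (array([-0.0001, -0.002 ,  0.0003]), 1233, np.float64(0.00043), array([0.152, 0.112, 0.   ]))
short rim (array([0.0001, 0.0014, 0.0042]), 323, np.float64(0.00041), array([ 0.129, -0.02 ,  0.004]))
27.425
27.425 [0.53547744 0.11203072 0.07697991] F 8.259543438445553 17.337656419067756 8.741816842059144 tilt 0.010654684539874237 0.007325411511569491
```

Request:
drive_tool --pt "-0.05 0.17 0.05 0" --pt "-0.1 0.34 0.08 0" --pt "-0.1 0.34 0.08 0" --pt "-0.1 0.34 0.08 0"

```text
time: 27.92
position: [0.5355, 0.112, 0.077]
tcp_rot: [[-0.282, 0.959, 0.01], [0.959, 0.282, 0.004], [0.001, 0.011, -1.0]]
contact_force: [9.1, 6.8, 3.0]
width: 0.0493
```

Request:
drive_tool --pt "-0.1 -0.03 0 0" --pt "-0.1 -0.03 0 0" --pt "-0.1 -0.03 0 0"

```text
time: 28.3
position: [0.5354, 0.112, 0.0771]
tcp_rot: [[-0.282, 0.959, 0.012], [0.959, 0.282, 0.005], [0.001, 0.013, -1.0]]
contact_force: [14.0, 8.1, 1.6]
width: 0.0496
```

Request:
drive_tool --pt "0.06 -0.2 0 0" --pt "0.12 -0.4 -0.05 0" --pt "0.12 -0.4 -0.08 0" --pt "0.12 -0.4 -0.08 0" --pt "0.12 -0.4 -0.08 0"

```text
time: 28.92
position: [0.5354, 0.112, 0.0771]
tcp_rot: [[-0.284, 0.959, 0.01], [0.959, 0.284, 0.012], [0.008, 0.013, -1.0]]
contact_force: [6.2, 22.1, 7.7]
width: 0.0491
```

```bash
python3 tilt.py
python3 - <<'E'
from h import *
o=env.get_obs(); a=np.radians(16.35); ex=np.array([np.cos(a),np.sin(a),0]); ey=np.array([-ex[1],ex[0],0])
F=o["contact_force"]; print(o["time"],o["position"],"F",F@ex,F@ey,F[2],"tilt",o["tcp_rot"][:,2]@ex,o["tcp_rot"][:,2]@ey)
E
```

```text
frame noise 0.0020236378
top top (array([0.0203, 0.0207, 0.0599]), 257, np.float64(0.00045), array([0.024, 0.022, 0.061]))
glass (array([0.0009, 0.0003, 0.0001]), 771, np.float64(0.00043), array([0.133, 0.092, 0.   ]))
short rim (array([-0.0004,  0.0014,  0.0044]), 554, np.float64(0.00042), array([ 0.129, -0.02 ,  0.004]))
frame noise 0.0021214546
side top (array([0.0154, 0.02  , 0.0597]), 152, np.float64(0.00045), array([0.025, 0.024, 0.061]))
glass (array([-0.0009, -0.0015,  0.0003]), 1245, np.float64(0.00042), array([0.152, 0.111, 0.   ]))
short rim (array([-0.0014, -0.0017,  0.0043]), 323, np.float64(0.00041), array([ 0.129, -0.02 ,  0.004]))
30.525
30.525 [0.53542344 0.11197706 0.07712672] F 12.667100899373283 19.32043328393813 7.0885734339614395 tilt 0.013107581253820147 0.008344163499752968
```

Request:
drive_tool --pt "0.03 0.1 -0.04 0" --pt "0.03 0.1 -0.04 0" --pt "0.03 0.1 -0.04 0" --pt "0.03 0.1 -0.04 0"

```text
time: 31.02
position: [0.5355, 0.112, 0.0771]
tcp_rot: [[-0.283, 0.959, 0.01], [0.959, 0.283, 0.01], [0.007, 0.012, -1.0]]
contact_force: [4.7, 18.0, 9.7]
width: 0.0493
```

```bash
sed -i 's/&(L\[...,1\]<.047)/\&((L[...,1]<.045)|((L[...,1]>.095)\&(L[...,1]<.116)))\&(cv2.cvtColor(im,cv2.COLOR_RGB2HSV)[...,1]>70)/; s/    print("short rim.*//' tilt.py; sed -i 's/    print(n,"top",fit(top)); /    print(n,"top",fit(top)); q=L[top\&(L[...,1]>.09)]; print("far",len(q),np.median(q,0).round(4) if len(q) else 0); q=L[top\&(L[...,1]<.025)]; print("near",len(q),np.median(q,0).round(4))/' tilt.py; python3 tilt.py
python3 - <<'E'
from h import *
o=env.get_obs(); a=np.radians(16.35); ex=np.array([np.cos(a),np.sin(a),0]); ey=np.array([-ex[1],ex[0],0])
F=o["contact_force"]; print(o["time"],o["position"],"F",F@ex,F@ey,F[2],"tilt",o["tcp_rot"][:,2]@ex,o["tcp_rot"][:,2]@ey,o["width"])
E
```

```text
frame noise 0.0020236531
top top (array([0.0091, 0.005 , 0.0602]), 205, np.float64(0.00041), array([0.021, 0.036, 0.061]))
far 40 [0.0133 0.1111 0.0608]
near 123 [0.0245 0.0116 0.0605]
glass (array([-0.001 , -0.0001,  0.0004]), 761, np.float64(0.00043), array([0.132, 0.088, 0.   ]))
frame noise 0.002123931
side top (array([0.009 , 0.0056, 0.0599]), 96, np.float64(0.00041), array([0.022, 0.024, 0.06 ]))
far 6 [0.0056 0.1094 0.0606]
near 64 [0.0227 0.0107 0.0601]
glass (array([-0.0019, -0.0018,  0.0005]), 1227, np.float64(0.00042), array([ 0.152,  0.111, -0.   ]))
32.625
32.625 [0.53547671 0.11194602 0.07708943] F 8.39712297491727 16.895465193761442 9.342356518272846 tilt 0.011933612202796692 0.006786001615243293 0.04945388543842876
```

Measured over the long baseline the tilt is only about 0.01 rad, so there is room to restore a little push on the long rim. Then I hand in.

Request:
drive_tool --pt "-0.05 -0.015 0 0" --pt "-0.1 -0.03 0 0" --pt "-0.1 -0.03 0 0" --pt "-0.1 -0.03 0 0" --pt "-0.1 -0.03 0 0" --pt "-0.1 -0.03 0 0"

```text
time: 33.38
position: [0.5355, 0.1119, 0.0772]
tcp_rot: [[-0.283, 0.959, 0.012], [0.959, 0.283, 0.011], [0.007, 0.014, -1.0]]
contact_force: [8.8, 19.2, 7.2]
width: 0.0487
```

Run:
```python
from h import *
o=env.get_obs(); a=np.radians(16.35); ex=np.array([np.cos(a),np.sin(a),0]); ey=np.array([-ex[1],ex[0],0])
F=o["contact_force"]; f=(F@ex,F@ey,F[2]); print(o["time"],o["position"],f,o["tcp_rot"][:,2])
if f[0]>8 and f[1]>12 and f[2]>2: print(job.finish_job())
```

```text
33.375 [0.53545685 0.11193303 0.07716069] (np.float64(13.841853866599346), np.float64(15.898105848215714), np.float64(7.167477535792704)) [ 0.01198008  0.01059353 -0.99987212]
the job is handed in; nothing more can be done
None
```

I picked up the wooden piece, not the pink look-alike, and set it on the glass. I pushed it into the zero corner and handed the job in at 33.4 s while still holding it there. No verdict was reported.

**Re-grip:** After the first push the depth fits gave a piece tilt of about 0.03 rad, close to the 0.035 limit. I released it in the corner, gripped it about 6 mm lower and pressed again more gently.

**Last checks:**
- **Forces on the tool:** about 14 N from the long rim side, 16 N from the short rim side, and 7 N upward (roughly 10 N on the glass with the piece's weight).
- **Position:** by my estimate the gripper is within about 1.5 mm of the seated point in plan. The piece outline from the cameras, taken before the re-grip, also matched the corner.
- **Squareness:** tool yaw was within about 0.2° of the rims.
- **Tilt:** the tool leaned about 0.016 rad at the end. Before a final 1 mm push towards the long rim, the piece's top face measured about 0.010 rad over its full length.
- **Other things:** the offcut, jar, tape, torch and loupe had not moved when I checked at about 19 s.

**Uncertain or in disagreement:**
- Shorter-baseline depth fits after the re-grip gave a larger tilt, about 0.019 to 0.030 rad. I trusted the full-length fit.
- The split of force between rim contact and friction is inferred from the order of pushes, not measured.
- The network did not find the scale bar again, and I did not re-check the brush or screwdriver. The arm never went near any of the three.

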